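# Pack bracket and knocker, snap the case shut

### The arm

A 6-joint arm with a two-finger parallel gripper is mounted at the origin on the work surface. World frame = base frame: x ahead of the robot, y to its left, z up, the work surface at z = 0. Lengths are in mm, angles in rad, forces in N, time in s.
With the tool pointing down it reaches from about 350 to 975 mm from the base axis. Payload 7.1 kg.
Tool frame: the origin (TCP) lies on the centre line of the jaws, within the pads' length; the fingertips stand 17 mm ahead of it and the grasp point (between the pads) lies 2 mm behind it (tip_extent is the distance from the TCP to the fingertips, in mm); z points along the fingers, y is the line along which they close (so a half turn about z gives the same grasp; the last joint's range is limited). The gripper opens to 88 mm and grips with 3 to 60 N. Pads are 20 mm wide; open, the fingers measure 115 mm over their backs; the gripper's body (75 mm by 178 mm) begins 61 mm behind the grasp point.
Start: joints at [-1.226, 0.423, 1.63, -0, 1.089, -0.019], TCP at [222.409, -584.071, 213.075] pointing down, gripper open.
Joint ranges: [-3, 3], [-0.9, 2.11], [0.09, 2.58], [-1.31, 4.45], [0.11, 2.69], [-2.54, 2.54]. Speed limits (rad/s): [2.39, 2.39, 3.01, 3.14, 3.14, 3.14].

### API

Orientations are given as a rotation vector (axis times angle).
In Python, from workcell import get_obs, get_image, camera_model, close_job, look_for, outline_of, pinpoint, tip_extent gives the robot as it stands.
- The arm moves only by the shell command python3 -m jog 'ROWS'. ROWS is text: rows parted by semicolons, each of 7 numbers parted by spaces: the shift along the tool's x, y, z as a fraction of full scale, then the turn, a rotation vector about the tool's x, y, z as a fraction of full scale, then the closure, from -1 (fully open) to 1 (shut). A call has 1 to 8 rows; each row is the pose to reach, as a shift and turn from the pose commanded when the call began, along the tool's axes at that moment; what a row does not reach only later rows make up. Full scale, the value 1, is 0.2 m for a shift and 30 degrees for a turn. A row lasts 1/10 s, in which the tool goes at most 50 mm and 8.59 degrees, less where a joint would pass 70% of its speed; a pose out of reach is approached as far as the arm can. A call with a number of a shift or a turn outside -1 to 1 is refused whole. A call with a gripper value outside its range is refused whole. The fingers move at their own pace and stop on an object; the grip force is fixed at half the most. Time passes only in rows, so rows that repeat a pose let the fingers close. It gives the time, the measured TCP pose, the force, the opening and the grip force at its end, in the units of the state.
- get_obs(): the state, without advancing time (a new reading comes with each control period).
- get_image(name): name is "side" or "top" or "wrist"; returns the picture (480x640x3 uint8, red, green, blue); there is no depth.
- camera_model(name): a dict with "fx", "fy", "cx", "cy" (pixels), "origin" and "orientation" of the camera in the world; the wrist camera has in their place "tool_from_camera" (4x4, takes a point from camera to tool coordinates, whose origin is the TCP and whose axes are the flange's). Camera axes: x right, y down, z forward; pixel columns grow to the right and rows downward; lengths in mm; the calibration is good to about 2 mm. A picture is of the moment at which its call begins: read the wrist's pose just before it. camera_model takes no time and is no camera call.
- close_job(): hands the job in; it is judged then, once.
Trained networks look in the newest picture that a camera, given by its name, has taken for a name from the list of things; names that differ only in an ending like _2 or _b are one class to them, and where a whole thing is asked for, a point or a joint stands for the part that bears it (a point fixed in the world has none). Each returns a list of dicts, best first, with "confidence" (0 to 1); they miss things now and then, are a little off and sometimes report something else, mostly with a low value. They report only what shows in the picture. A call takes as long as a camera call. They do not tell look-alikes from the thing itself.
- look_for(target, camera): "xyz" ([x, y, z] in mm, in the coordinates of the camera as it stood for that picture, good to about 4 mm: the middle of the surface that is visible of it).
- outline_of(target, camera): "mask" (480x640 bool, what is visible of it).
- pinpoint(target, camera): "xyz" ([x, y, z] in mm, in the coordinates of the camera as it stood for that picture, good to about 4 mm: a listed point, or the origin of a listed thing).
The state is a dict: "t": time; "qpos": joint angles; "qvel": joint speeds; "joint_torque": joint torques, N m; "ee_pos": TCP position; "orientation": TCP orientation; "ft_force": force on the tool from outside, world axes, zero at the start; "moment": the same for the moment, N m; "width": finger opening in mm; "grasp_force": force on a finger pad.
Only numpy, scipy, OpenCV 4.12 (cv2) and the standard library are available. Lean on these libraries where they do the work, as an engineer would, in place of code of your own. Each camera call takes 0.05 s, during which the arm holds its last target. There are 200 camera calls.

### The job

Pack this order: lay the aluminium angle bracket in the grey case with its long leg flat on the bottom, and lay the brass door knocker on that leg, plate down. Then set the lid on the case and press it straight down over the two snap hooks until both ends click and it is fully home, let go, and leave the other things on the bench where they are.

Things in the scene. Friction and masses are not known exactly. Their poses are not given: they have to be found in the camera images.
- case: Open grey plastic case, fixed to the bench between two plywood cleats (12 mm high, reaching x = +-70 mm). Origin: centre of its underside, bench level; z up, y along its length. Outside 106 (x) x 148 (y) x 60 mm high; inside 98 x 140 mm, 56 mm deep, floor 4 mm thick. At the middle of each short end an upright snap hook. A half turn about z changes nothing.
- hook_a (a joint): Bending of the snap hook at the case's +y end, rad: 0 at rest and when clicked, grows outward (about 0.1 as the lid's edge passes its nose), springs back by itself. Pressing the lid past both hooks together takes about 9 to 18 N; the lid's weight is not enough.
- hook_b (a joint): The same for the hook at the case's -y end.
- hook_a_ledge (a point): Middle of the flat underside of hook_a's nose, 67 mm above the bench, 2 mm above the top of a seated lid. The hook is 30 mm wide, an arm outside the end wall (y = 78 to 82 mm) rising to 81 mm above the bench; its nose reaches inward to y = 71 mm, 5 mm over the lid's edge, and slopes 30 degrees from vertical.
- hook_b_ledge (a point): The same for hook_b at the -y end.
- lid: Loose grey lid, 0.16 kg, standing on two ribs: plate 106 (x) x 152 (y) x 5 mm, underside 22 mm above the origin (centre, level of the rib bottoms; z up). The ribs, 22 mm deep, along y at x = +-45 mm, 4 mm thick, 136 mm long, slip inside the case with 2 mm play all round. Seated, the plate rests on the rim, origin 38 mm above the case's, y parallel to the case's y, either way round.
- lid_handle (a point): Centre of the bar handle on top of the lid, 48 mm above the lid's origin: bar along y, 14 mm wide, 14 mm high, 90 mm long, 14 mm clear above the plate, on posts at y = +-38 mm.
- lid_end_a (a point): Middle of the lid's +y end edge, on the plate's underside, 76 mm from the lid's centre. Seated it is 60 mm above the case's origin.
- lid_end_b (a point): The same at the lid's -y end.
- bracket: Loose L-shaped aluminium angle bracket, 0.15 kg, standing on its long leg: 124 (y) x 48 (x) x 6 mm, flat on the bench; the short leg stands up at the +y end (y = 56 to 62 mm), 48 mm wide, its top 50 mm above the underside. Origin: centre of the long leg's underside; z up. It must go in before the knocker: on top of it, it would stick out of the case.
- bracket_leg (a point): Middle of the upright leg, y = 59 mm, 35 mm above the underside. The leg can be gripped across its 48 mm width (x); beside it in the case there are 25 mm to each long wall and 8 mm to the end wall when the bracket is centred.
- knocker: Loose brass door knocker, 0.45 kg, rigid, lying on its back: round-ended plate 106 (y) x 60 (x) x 6 mm, with a boss (24 mm wide, y = 24 to 38 mm, top 32 mm) and a ball (y = -33 mm, top 36 mm) joined by a bar. Origin: centre of the plate's underside; z up. Packed, it lies on the bracket's long leg beside the upright one, either way round, origin 10 mm above the case's.
- knocker_bar (a point): Middle of the knocker's striker bar, 29 mm above its underside: bar along y, 14 mm wide, 12 mm high, free for fingers from y = -20 to +22 mm.
- votive: Frosted glass votive, open cup 64 mm across and 68 mm tall; origin at the centre of its underside. Bystander.
- truck: Bright red plastic toy truck, 116 mm long (y), 66 mm wide, 60 mm tall; origin under its centre. Bystander.
- tape_roll: Roll of brown packing tape lying flat, 100 mm across, 48 mm tall; origin at the centre of its underside. Bystander.
- marker: Marker pen lying along its y, 103 mm long, 15 mm thick; origin under its middle. Bystander.
- carton: Small taped cardboard carton, 90 x 70 x 60 mm tall; origin at the centre of its underside. Bystander.
- mug: White mug, 80 mm across, 90 mm tall, handle at +y; origin at the centre of its underside. Bystander.
- label_roll: Roll of white labels lying flat, 90 mm across, 50 mm tall; origin at the centre of its underside. Bystander.
There are look-alikes about, which are no part of the job. What is shaped like the bracket but green or orange is not meant.

How it is judged (in metres and radians):
On the way, in this order (a step that is already met when the one before it is completed fails the run):
1. the bracket stands in the case with its long leg flat on the floor (z of bracket in the frame of case between 0.001 and 0.008 m and horizontal distance between bracket and case below 0.04 m and angle between bracket's own z axis and vertical below 0.08 rad), for 0.2 s.
2. the knocker lies flat on the bracket's long leg inside the case (all of step 1 and z of knocker in the frame of case between 0.0075 and 0.014 m and horizontal distance between knocker and case below 0.04 m and angle between knocker's own z axis and vertical below 0.1 rad), for 0.2 s.
3. the lid is down past both hooks and both hooks have sprung back over it (z of each of lid_end_a, lid_end_b in the frame of case below 0.0635 m and horizontal distance between lid and case below 0.008 m and angle between the y axis of lid and the y axis of case, either way round below 0.08 rad and angle between lid's own z axis and vertical below 0.06 rad and value of joint each of hook_a, hook_b below 0.035 rad), for 0.2 s.
At the end, for the whole second after the job is handed in: Bracket flat on the case floor (4 mm) and knocker flat on its long leg (4 mm), each within 40 mm of the case centre; both lid ends within 3.5 mm of the rim, lid centred within 8 mm and aligned within 0.08 rad; both hooks sprung back (under 0.035 rad); all at rest (all of step 2 and all of step 3 and linear speed of each of lid, bracket, knocker below 0.02 m/s); the robot touches nothing.
It fails at once if the lid is tipped steeply over the case (more than 0.2 rad) instead of going straight down (horizontal distance between lid and case below 0.05 m and angle between lid's own z axis and vertical above 0.2 rad).
It fails at once if a bystander on the bench is moved more than 30 mm or tipped over (distance of any of votive, truck, tape_roll, marker, carton, mug, label_roll from where it was at the start of the episode above 0.03 m or angle between any of votive, truck, tape_roll, marker, carton, mug, label_roll's own z axis and vertical above 0.5 rad).
It also fails if it takes over 69 s, if anything falls off the work surface, if the arm or the gripper's body presses on something with over 40 N, if the wrist force passes 120 N, or if a joint passes its speed limit or range.

## Working session

There is one attempt and no reset: what is moved stays moved. The work goes in short steps, Python scripts to look and compute and a shell command to move; the robot and the scene stay as the last step left them, time stands still between calls to the robot, and variables do not carry over. Pictures are saved under pics/ and viewed, at most 10 in all, crops included, and the job is handed in when it is done.

```bash
ls; mkdir -p pics
cat > h.py <<'E'
import numpy as np,cv2
from scipy.spatial.transform import Rotation as R
from workcell import *
def campose(n,o=None):
    c=camera_model(n)
    if n=='wrist':
        o=o or get_obs(); T=np.eye(4);T[:3,:3]=R.from_rotvec(o['orientation']).as_matrix();T[:3,3]=o['ee_pos']
        return c,T@np.array(c['tool_from_camera'])
    T=np.eye(4);q=np.array(c['orientation'])
    T[:3,:3]=R.from_rotvec(q).as_matrix() if q.shape==(3,) else (q if q.shape==(3,3) else R.from_quat(q).as_matrix());T[:3,3]=c['origin']
    return c,T
def w(T,p): return (T[:3,:3]@np.array(p)+T[:3,3])
def px(c,p): return np.round([c['fx']*p[0]/p[2]+c['cx'],c['fy']*p[1]/p[2]+c['cy']])
def save(n,f): cv2.imwrite('pics/'+f,cv2.cvtColor(get_image(n),cv2.COLOR_RGB2BGR))
def find(t,n,fn=pinpoint,T=None,k=4):
    c,T0=campose(n); T=T0 if T is None else T
    for d in fn(t,n)[:k]: print(t,n,round(d['confidence'],2),w(T,d['xyz']).round(0),px(c,d['xyz']))
E
python3 - <<'E'
from h import *
save('top','top.png');save('side','side.png')
for n in('top','side'):
    print(camera_model(n))
    for t in('case','bracket','bracket_leg','knocker','knocker_bar','lid','lid_handle','lid_end_a','lid_end_b','hook_a_ledge','hook_b_ledge'): find(t,n)
print(camera_model('wrist'));print(get_obs()['t'])
E
```

```text
pics
{'fx': 534.9345802819458, 'fy': 534.9345802819458, 'cx': 315.2486028349098, 'cy': 245.53225038291046, 'origin': array([ 297.26389754,  -12.27593798, 1489.52538151]), 'orientation': array([-2.13695505,  2.12273561, -0.1791384 ])}
case top 0.8 [ 539. -229.    2.] [395. 252.]
bracket top 0.66 [477.  17.  -1.] [307. 273.]
bracket top 0.62 [632. 439.   2.] [160. 218.]
bracket top 0.58 [ 300. -332.   -1.] [434. 338.]
bracket top 0.57 [391. 321.  -2.] [197. 303.]
bracket_leg top 0.73 [422.  34.  36.] [300. 292.]
bracket_leg top 0.71 [400. 262.  30.] [217. 299.]
bracket_leg top 0.7 [ 249. -370.   36.] [452. 358.]
bracket_leg top 0.59 [590. 482.  37.] [140. 230.]
knocker top 0.93 [644.  12.   2.] [309. 215.]
knocker_bar top 0.84 [643.  10.  31.] [310. 213.]
knocker_bar top 0.19 [ 779. -164.    2.] [371. 170.]
lid top 0.73 [583. 235.  -4.] [231. 236.]
lid_handle top 0.73 [587. 244.  48.] [224. 231.]
lid_end_a top 0.73 [602. 312.  23.] [202. 227.]
lid_end_a top 0.56 [563. 165.  28.] [254. 241.]
lid_end_a top 0.43 [474.  16.   0.] [307. 274.]
lid_end_b top 0.73 [602. 312.  23.] [202. 227.]

[... 1269 characters left out ...]
  23.] [258. 280.]
lid_end_b side 0.73 [739. 234.   4.] [190. 259.]
hook_a_ledge side 0.69 [ 515. -159.   72.] [370. 204.]
hook_b_ledge side 0.71 [ 539. -237.   -1.] [380. 206.]
hook_b_ledge side 0.6 [ 560. -299.   67.] [391. 172.]
{'fx': 373.4639903416069, 'fy': 373.4639903416069, 'cx': 319.59023928923983, 'cy': 232.78252163155597, 'tool_from_camera': array([[-1.59586653e-04, -9.63122690e-01, -2.69062555e-01,
         7.40433161e+01],
       [ 9.99999901e-01, -4.18564518e-05, -4.43293714e-04,
        -8.73457027e-01],
       [ 4.15684230e-04, -2.69062599e-01,  9.63122601e-01,
        -1.70704664e+02],
       [ 0.00000000e+00,  0.00000000e+00,  0.00000000e+00,
         1.00000000e+00]])}
1.2
```

View pics/top.png

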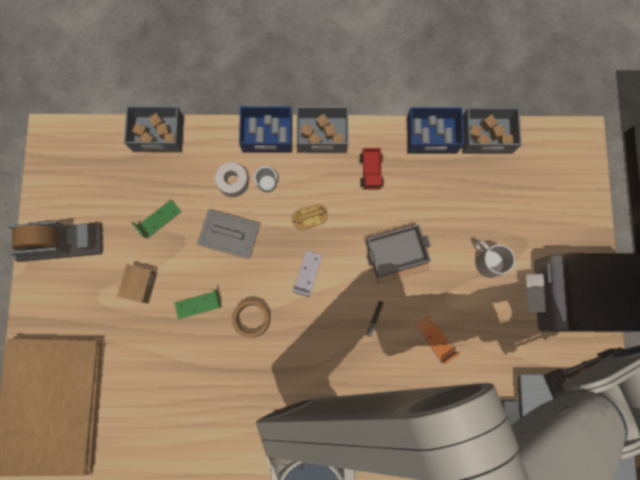

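View pics/side.png

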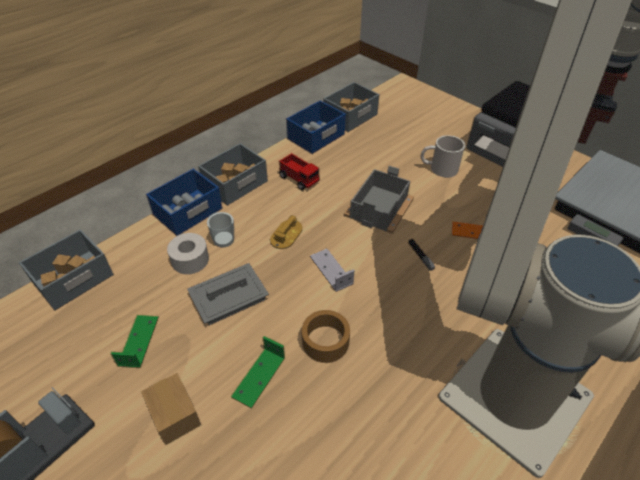

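The top view shows four things shaped like the bracket: silver at (307,273), green at (158,219) and (198,304), and orange at (437,340). The description calls for the aluminium one, so I choose (307,273). The case is at (397,250), the lid at (229,234) and the knocker at (310,216). The side view agrees, with the silver bracket at (331,268). Next I'll take a close wrist view over the case and the bracket.

```bash
cat >> h.py <<'E'
def yaw(o=None):
    o=o or get_obs();M=R.from_rotvec(o['orientation']).as_matrix();return np.degrees(np.arctan2(M[1,1],M[0,1])),M
def plan(xyz,ytool=None):
    """shift in tool units & turn (tool z, units of 30deg) to put TCP at xyz with tool y axis at heading ytool (mod 180)"""
    o=get_obs();y,M=yaw(o);d=M.T@(np.array(xyz)-o['ee_pos'])/200
    s='shift %s'%d.round(3)
    if ytool is not None:
        t=(ytool-y+90)%180-90
        s+=' turn tool z %.3f (alt %.3f)'%(-t/30,-(t-np.sign(t)*180)/30)
    print(s,'at',np.round(o['ee_pos'],1),'yaw %.1f'%y,'tilt %.2f'%np.degrees(np.arccos(-M[2,2])),'q6 %.2f'%o['qpos'][5],'t',round(o['t'],2))
E
python3 - <<'E'
from h import *
print(yaw()[1].round(3))
plan([500,-210,260]); plan([450,20,230])
E
```

```text
[[ 0.935  0.356  0.   ]
 [ 0.356 -0.935 -0.   ]
 [ 0.     0.    -1.   ]]
shift [ 1.963 -1.254 -0.235] at [ 222.4 -584.1  213.1] yaw -69.2 tilt 0.00 q6 -0.02 t 1.2
shift [ 2.138 -2.418 -0.085] at [ 222.4 -584.1  213.1] yaw -69.2 tilt 0.00 q6 -0.02 t 1.2
```

```bash
cat >> h.py <<'E'
def route(wps):
    """wps: list of (xyz, dheading deg); prints the tool-frame shift/turn for each successive call"""
    o=get_obs();p=np.array(o['ee_pos']);M=yaw(o)[1]
    for x,dh in wps:
        x=np.array(x,float);print((M.T@(x-p)/200).round(3),'turn z %.3f'%(-dh/30),'rows>=%d'%np.ceil(max(np.linalg.norm(x-p)/50,abs(dh)/8.59)))
        p=x;M=M@R.from_euler('z',-dh,degrees=True).as_matrix()
E
python3 - <<'E'
from h import *
route([([315,-460,240],30),([410,-335,260],30),([500,-210,260],0)])
E
```

```text
[ 0.653 -0.415 -0.135] turn z -1.000 rows>=4
[ 0.785 -0.026 -0.1  ] turn z -1.000 rows>=4
[0.689 0.345 0.   ] turn z 0.000 rows>=4
```

```bash
python3 -m jog '0.653 -0.415 -0.135 0 0 -1 -1;0.653 -0.415 -0.135 0 0 -1 -1;0.653 -0.415 -0.135 0 0 -1 -1;0.653 -0.415 -0.135 0 0 -1 -1;0.653 -0.415 -0.135 0 0 -1 -1'; python3 -m jog '0.785 -0.026 -0.1 0 0 -1 -1;0.785 -0.026 -0.1 0 0 -1 -1;0.785 -0.026 -0.1 0 0 -1 -1;0.785 -0.026 -0.1 0 0 -1 -1;0.785 -0.026 -0.1 0 0 -1 -1'; python3 -m jog '0.69 0.345 0 0 0 0 -1;0.69 0.345 0 0 0 0 -1;0.69 0.345 0 0 0 0 -1;0.69 0.345 0 0 0 0 -1;0.69 0.345 0 0 0 0 -1;0.69 0.345 0 0 0 0 -1'
python3 - <<'E'
from h import *
save('wrist','w_case.png')
for t in('case','hook_a_ledge','hook_b_ledge'): find(t,'wrist')
plan([500,-210,260])
y=yaw()[0]
route([([485,-90,250],30),([470,20,230],30),([470,20,230],72-60-y)])
E
```

```text
t: 1.7
ee_pos: [316.1, -459.0, 240.8]
orientation: [2.834, 1.353, 0.0]
ft_force: [0.1, -0.0, -0.4]
width: 87.5
grasp_force: 0.0
t: 2.2
ee_pos: [410.8, -334.7, 260.3]
orientation: [2.391, 2.037, -0.0]
ft_force: [-0.7, -0.3, -0.7]
width: 88.0
grasp_force: 0.0
t: 2.8
ee_pos: [499.2, -211.4, 259.7]
orientation: [-2.394, -2.033, 0.001]
ft_force: [0.0, -0.3, -0.3]
width: 87.9
grasp_force: 0.0
case wrist 0.85 [ 533. -227.    2.] [351. 204.]
hook_a_ledge wrist 0.73 [ 516. -156.   66.] [328. 147.]
hook_b_ledge wrist 0.74 [ 557. -301.   65.] [388. 280.]
shift [0.006 0.002 0.   ] at [ 499.3 -211.2  260. ] yaw -9.3 tilt 0.01 q6 -0.26 t 3.0
[ 0.586 -0.169  0.05 ] turn z -1.000 rows>=4
[0.541 0.124 0.1  ] turn z -1.000 rows>=4
[0. 0. 0.] turn z -0.711 rows>=3
```

View pics/w_case.png

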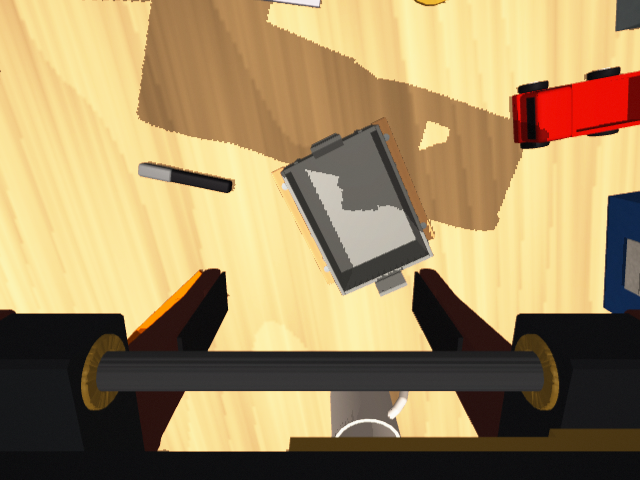

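The wrist view shows the case with its hooks at (327,147) and (388,283) and rim corners near (283,173), (379,123), (432,254) and (344,293). The marker is at (185,178) and the mug at (365,415).

```bash
python3 -m jog '0.586 -0.169 0.05 0 0 -1 -1;0.586 -0.169 0.05 0 0 -1 -1;0.586 -0.169 0.05 0 0 -1 -1;0.586 -0.169 0.05 0 0 -1 -1;0.586 -0.169 0.05 0 0 -1 -1'; python3 -m jog '0.541 0.124 0.1 0 0 -1 -1;0.541 0.124 0.1 0 0 -1 -1;0.541 0.124 0.1 0 0 -1 -1;0.541 0.124 0.1 0 0 -1 -1;0.541 0.124 0.1 0 0 -1 -1';python3 -m jog '0 0 0 0 0 -0.71 -1;0 0 0 0 0 -0.71 -1;0 0 0 0 0 -0.71 -1;0 0 0 0 0 -0.71 -1'
python3 - <<'E'
from h import *
save('wrist','w_br.png')
for t in('bracket','bracket_leg','knocker','knocker_bar'): find(t,'wrist')
m=outline_of('bracket','wrist')
for d in m[:3]:
    u=np.argwhere(d['mask'])[:,::-1].astype(np.float32);print(d['confidence'],len(u),cv2.minAreaRect(u),cv2.boxPoints(cv2.minAreaRect(u)).round())
plan([422,34,36],72)
# rim corners of the case from the earlier picture
T=np.eye(4);T[:3,:3]=R.from_rotvec([-2.394,-2.033,0.001]).as_matrix();T[:3,3]=[499.3,-211.2,260]
c=camera_model('wrist');T=T@np.array(c['tool_from_camera'])
P=[]
for u,v in[(283,173),(379,123),(432,254),(344,293)]:
    r=T[:3,:3]@[(u-c['cx'])/c['fx'],(v-c['cy'])/c['fy'],1];P.append(T[:3,3]+r*(60-T[2,3])/r[2])
P=np.array(P);print(P.round(0),P.mean(0))
E
```

```text
t: 3.5
ee_pos: [485.1, -88.7, 250.2]
orientation: [1.782, 2.587, -0.0]
ft_force: [0.2, 0.5, 0.2]
width: 87.8
grasp_force: 0.0
t: 4.0
ee_pos: [470.2, 20.9, 230.1]
orientation: [1.055, 2.959, -0.0]
ft_force: [0.6, 0.8, -0.1]
width: 87.6
grasp_force: 0.0
t: 4.4
ee_pos: [470.4, 20.3, 230.2]
orientation: [0.495, 3.102, -0.0]
ft_force: [-0.9, -0.3, -0.2]
width: 88.0
grasp_force: 0.0
bracket wrist 0.87 [479.  25.  -1.] [325. 204.]
bracket wrist 0.67 [390. 321.   1.] [589.  25.]
bracket wrist 0.66 [586. 238.  -1.] [536. 235.]
bracket_leg wrist 0.81 [398. 268.  37.] [558.  44.]
bracket_leg wrist 0.76 [425.  35.  34.] [318. 156.]
knocker wrist 0.98 [643.  16.  -4.] [360. 333.]
0.89 5500 ((584.0280151367188, 31.596031188964844), (60.5892448425293, 126.36461639404297), 55.304840087890625) [[515.  43.]
 [619. -29.]
 [653.  21.]
 [549.  92.]]
0.65 5081 ((317.9999694824219, 202.49996948242188), (112.99998474121094, 49.99999237060547), 90.0) [[293. 146.]
 [343. 146.]
 [343. 259.]
 [293. 259.]]
0.48 201 ((5.5, 175.0), (28.0, 11.0), 90.0) [[ -0. 161.]
 [ 11. 161.]
 [ 11. 189.]
 [  0. 189.]]
shift [ 0.249 -0.013  0.971] turn tool z 0.001 (alt -5.999) at [470.1  21.  230.1] yaw 72.0 tilt 0.01 q6 -1.24 t 4.7
[[ 470. -174.   60.]
 [ 569. -143.   60.]
 [ 608. -282.   60.]
 [ 510. -312.   60.]] [ 539.14645204 -227.77607527   60.        ]
```

View pics/w_br.png

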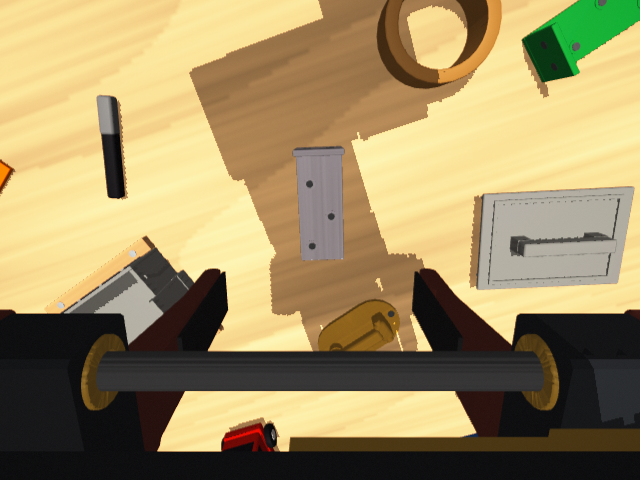

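The close view shows the silver bracket upright in the image: its leg's top edge runs from (293,150) to (345,150) and its far end is at (322,259). The green look-alike at (570,40) and the lid at (555,240) stand apart from it, so the choice is confirmed. The knocker is at (360,325).

```bash
cat >> h.py <<'E'
def ray(uv,z,T=None,n='wrist'):
    c,T0=campose(n);T=T0 if T is None else T
    r=T[:3,:3]@[(uv[0]-c['cx'])/c['fx'],(uv[1]-c['cy'])/c['fy'],1];return T[:3,3]+r*(z-T[2,3])/r[2]
E
python3 - <<'E'
from h import *
a=ray((319.3,148),50);a2=ray((319.5,155),50);b=ray((322,259),3);b2=ray((320.5,210),6)
print(a.round(1),a2.round(1),b.round(1)); d=a2-b; print('heading y',np.degrees(np.arctan2(d[1],d[0])),np.linalg.norm(d[:2]))
leg=(a+a2)/2; print('leg',leg)
E
```

```text
[416.6  39.3  50. ] [422.7  37.5  50. ] [536.    3.7   3. ]
heading y 163.380380835143 118.30807851837079
leg [419.64824193  38.38375859  50.        ]
```

Run:
```python
from h import *
route([([422,36.8,100],0.8),([422,36.8,34],0)])
```

```text
[0.253 0.001 0.651] turn z -0.027 rows>=3
[ 0.   -0.    0.33] turn z 0.000 rows>=2
```

```bash
python3 -m jog '0.253 0 0.65 0 0 -0.027 -1;0.253 0 0.65 0 0 -0.027 -1;0.253 0 0.65 0 0 -0.027 -1;0.253 0 0.65 0 0 -0.027 -1;0.253 0 0.65 0 0 -0.027 -1'; python3 -m jog '0 0 0.15 0 0 0 -1;0 0 0.33 0 0 0 -1;0 0 0.33 0 0 0 -1;0 0 0.33 0 0 0 0.2;0 0 0.33 0 0 0 0.2;0 0 0.33 0 0 0 0.2;0 0 0.33 0 0 0 0.2;0 0 0.33 0 0 0 0.2'
python3 - <<'E'
from h import *
plan([422,36.8,34],72.8);o=get_obs();print(o['width'],o['grasp_force'],o['ft_force'])
E
```

```text
t: 5.2
ee_pos: [422.5, 36.8, 100.5]
orientation: [-0.466, -3.106, 0.0]
ft_force: [0.4, -0.6, -0.4]
width: 88.0
grasp_force: 0.0
t: 6.0
ee_pos: [422.5, 36.8, 34.9]
orientation: [0.465, 3.105, 0.0]
ft_force: [-1.0, 0.0, 0.5]
width: 51.4
grasp_force: 0.3
shift [ 0.002 -0.001  0.005] turn tool z 0.005 (alt -5.995) at [422.5  36.8  34.9] yaw 73.0 tilt 0.09 q6 -1.21 t 6.0
51.389695038293894 0.27528947219252586 [-1.04210228  0.04340534  0.48859446]
```

```bash
python3 -m jog '0 0 0 0 0 0 0.6;0 0 0 0 0 0 0.6;0 0 0 0 0 0 0.6;0 0 0 0 0 0 0.6;0 0 -0.15 0 0 0 0.6;0 0 -0.4 0 0 0 0.6;0 0 -0.6 0 0 0 0.6;0 0 -0.6 0 0 0 0.6'
python3 - <<'E'
from h import *
save('wrist','w_grip.png')
find('bracket','wrist');find('bracket_leg','wrist')
o=get_obs();print(o['width'],o['grasp_force'],o['ft_force']);print(yaw(o)[0],o['ee_pos'])
E
```

```text
t: 6.8
ee_pos: [425.1, 37.0, 158.4]
orientation: [0.464, 3.098, 0.003]
ft_force: [-0.2, -0.1, -1.8]
width: 46.9
grasp_force: 30.0
bracket wrist 0.59 [478.  21. 115.] [319. 340.]
bracket wrist 0.58 [389. 322.  -1.] [640.  72.]
bracket_leg wrist 0.97 [397. 266.  35.] [606. 104.]
bracket_leg wrist 0.89 [427.  37. 152.] [321. 291.]
bracket_leg wrist 0.5 [580. 239.  -3.] [566. 305.]
46.76830124922655 29.99951183795929 [-0.21959418  0.94960741 -2.45741011]
72.95701555721783 [421.10357798  36.7725973  153.38813156]
```

View pics/w_grip.png

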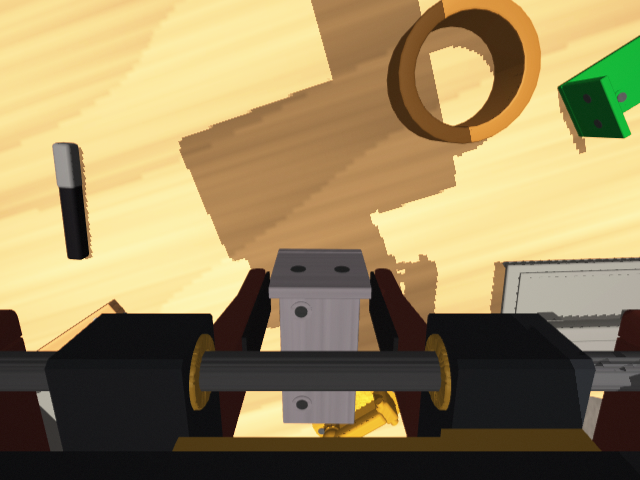

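The bracket is held squarely by its leg (top edge about (270–371, 290)) and its far end at (320,422) droops about 5°. I'll carry it over the case.

Run:
```python
from h import *
route([([455,-34,165],-20),([490,-105,165],-20),([522.4,-176.3,150],-16.5)])
```

```text
[-0.266 -0.289 -0.058] turn z 0.667 rows>=3
[-0.354 -0.178 -0.   ] turn z 0.667 rows>=3
[-0.387 -0.058  0.075] turn z 0.550 rows>=2
```

```bash
python3 -m jog '-0.13 -0.14 -0.03 0 0 0.2 0.6;-0.266 -0.289 -0.058 0 0 0.5 0.6;-0.266 -0.289 -0.058 0 0 0.667 0.6;-0.266 -0.289 -0.058 0 0 0.667 0.6'; python3 -m jog '-0.18 -0.09 0 0 0 0.25 0.6;-0.354 -0.178 0 0 0 0.5 0.6;-0.354 -0.178 0 0 0 0.667 0.6;-0.354 -0.178 0 0 0 0.667 0.6'; python3 -m jog '-0.2 -0.03 0.04 0 0 0.25 0.6;-0.387 -0.058 0.075 0 0 0.55 0.6;-0.387 -0.058 0.075 0 0 0.55 0.6;-0.387 -0.058 0.075 0 0 0.55 0.6;-0.387 -0.058 0.075 0 0 0.55 0.6'
python3 - <<'E'
from h import *
plan([522.4,-176.3,39],16.5)
save('wrist','w_over.png')
for t in('hook_a_ledge','hook_b_ledge','case','bracket_leg','bracket'):find(t,'wrist',k=2)
for t in('bracket','bracket_leg'):find(t,'side',k=8)
E
```

```text
t: 7.35
ee_pos: [454.6, -34.7, 163.6]
orientation: [-1.001, -2.973, 0.001]
ft_force: [0.6, 0.6, -1.5]
width: 46.6
grasp_force: 30.0
t: 7.75
ee_pos: [489.6, -104.9, 163.8]
orientation: [-1.497, -2.757, 0.001]
ft_force: [0.2, 0.4, -2.0]
width: 46.2
grasp_force: 30.0
t: 8.25
ee_pos: [521.9, -174.8, 149.9]
orientation: [-1.874, -2.518, 0.001]
ft_force: [0.0, -0.3, -0.6]
width: 47.0
grasp_force: 30.0
shift [-0.009  0.001  0.555] turn tool z 0.006 (alt -5.994) at [ 521.9 -174.8  149.9] yaw 16.7 tilt 0.15 q6 -0.64 t 8.25
hook_a_ledge wrist 0.27 [ 538. -224.  108.] [321. 334.]
bracket_leg wrist 0.62 [ 527. -175.  150.] [327. 285.]
bracket wrist 0.66 [ 303. -335.    1.] [ 48. 309.]
bracket wrist 0.58 [ 542. -222.  111.] [326. 332.]
bracket side 0.97 [480.  15.   3.] [331. 268.]
bracket side 0.77 [387. 323.   6.] [258. 377.]
bracket side 0.74 [ 300. -338.   -2.] [477. 232.]
bracket side 0.69 [631. 441.   4.] [139. 339.]
bracket side 0.47 [350. 171.  -0.] [325. 342.]
bracket_leg side 0.92 [592. 491.  34.] [124. 358.]
bracket_leg side 0.62 [403. 267.  37.] [273. 346.]
```

View pics/w_over.png

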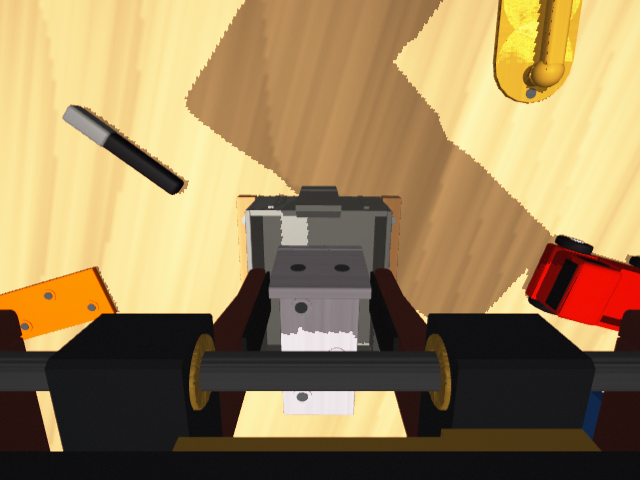

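The view shows the case's +y end centred under the gripper: rim from u=247 to 392, hook at (319,197), and the bracket lined up above it. I'll check the end position by ray and then lower.

Run:
```python
from h import *
yh=np.array([np.cos(np.radians(106.5)),np.sin(np.radians(106.5))]);xh=np.array([yh[1],-yh[0]])
for uv,z in[((319.5,197),60),((319.5,210),60),((319.5,187),81),((319.5,206),81),((247,212),60),((392,212),60)]:
    p=ray(uv,z)[:2]-[538,-229];print(uv,z,'case x %.1f y %.1f'%(p@xh,p@yh))
p=ray((320.5,291),165);q=p[:2]-[538,-229];print('leg top outer edge x %.1f y %.1f'%(q@xh,q@yh))
```

```text
(319.5, 197) 60 case x 1.2 y 82.7
(319.5, 210) 60 case x 1.2 y 73.3
(319.5, 187) 81 case x 1.2 y 93.0
(319.5, 206) 81 case x 1.2 y 80.5
(247, 212) 60 case x -50.7 y 71.9
(392, 212) 60 case x 53.1 y 71.8
leg top outer edge x 1.6 y 58.2
```

```bash
python3 -m jog '-0.008 0 0.2 0 0 0 0.6;-0.008 0 0.35 0 0 0 0.6;-0.008 0 0.42 0 0 0 0.6;-0.008 0 0.48 0 0 0 0.6;-0.008 0 0.53 0 0 0 0.6;-0.008 0 0.55 0 0 0 0.6;-0.008 0 0.55 0 0 0 0.6'
python3 - <<'E'
from h import *
plan([522.4,-176.3,39],16.5);find('bracket','top',k=6);find('bracket_leg','wrist',k=2)
E
```

```text
t: 9.35
ee_pos: [524.0, -178.1, 40.8]
orientation: [1.881, 2.516, 0.0]
ft_force: [0.3, -0.8, -1.1]
width: 46.9
grasp_force: 30.0
shift [ 0.011 -0.005  0.009] turn tool z -0.002 (alt 5.998) at [ 524.  -178.1   40.8] yaw 16.4 tilt 0.02 q6 -0.64 t 9.35
bracket top 0.66 [477.  17.  -1.] [307. 273.]
bracket top 0.62 [632. 439.   2.] [160. 218.]
bracket top 0.58 [ 300. -332.   -1.] [434. 338.]
bracket top 0.57 [391. 321.  -2.] [197. 303.]
bracket_leg wrist 0.62 [ 528. -177.   41.] [327. 285.]
```

```bash
python3 -m jog '0 0 0.012 0 0 0 0.6;0 0 0.012 0 0 0 -0.36;0 0 0.012 0 0 0 -0.36;0 0 0.012 0 0 0 -0.36;0 0 0.012 0 0 0 -0.36;0 0 0.012 0 0 0 -0.36'; python3 -m jog '0 0 -0.2 0 0 0 -0.36;0 0 -0.45 0 0 0 -0.36;0 0 -0.7 0 0 0 -0.36;0 0 -0.9 0 0 0 -1;0 0 -0.9 0 0 0 -1;0 0 -0.9 0 0 0 -1'
python3 - <<'E'
from h import *
save('wrist','w_placed.png')
for t in('bracket','bracket_leg','knocker','knocker_bar'):find(t,'wrist',k=3)
plan([642,13,200],0);print(get_obs()['width'])
E
```

```text
t: 10.05
ee_pos: [523.7, -178.0, 38.3]
orientation: [1.881, 2.516, 0.0]
ft_force: [0.1, -0.2, 0.2]
width: 59.5
grasp_force: 0.0
t: 10.65
ee_pos: [524.0, -178.0, 219.1]
orientation: [1.88, 2.515, 0.001]
ft_force: [0.0, 0.6, -0.7]
width: 80.2
grasp_force: 0.0
bracket wrist 0.98 [ 539. -232.    3.] [319. 254.]
bracket wrist 0.69 [ 301. -332.   -1.] [ 90. 277.]
bracket_leg wrist 0.86 [ 527. -175.   33.] [325. 208.]
bracket_leg wrist 0.79 [ 247. -365.   31.] [ 17. 304.]
knocker wrist 0.81 [641.  17.  -4.] [497.  44.]
knocker_bar wrist 0.89 [631.  17.  22.] [499.  34.]
shift [0.745 0.842 0.082] turn tool z 0.548 (alt -5.452) at [ 522.8 -177.6  216.6] yaw 16.4 tilt 0.18 q6 -0.64 t 10.9
88.11945606999336
```

View pics/w_placed.png

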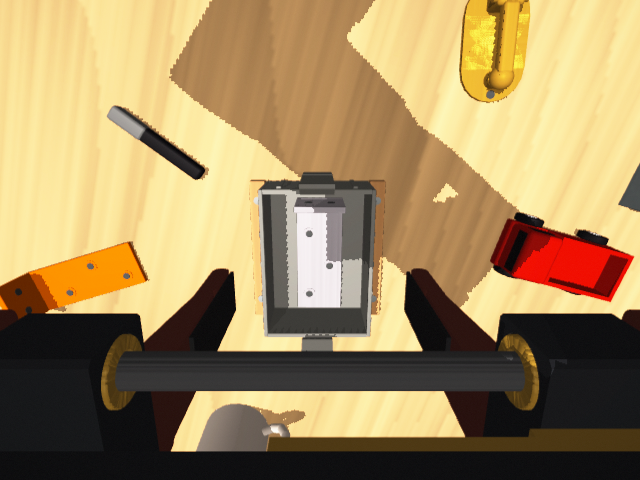

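The bracket lies flat and centred in the case, with its leg at (320,203) beside the hook at (318,183). The knocker is at (497,45), ball toward the case. I'll move over it.

```bash
python3 -m jog '0.745 0.842 0.08 0 0 0.2 -1;0.745 0.842 0.08 0 0 0.2 -1;0.745 0.842 0.08 0 0 0.2 -1;0.745 0.842 0.08 0 0 0.2 -1;0.745 0.842 0.08 0 0 0.2 -1;0.745 0.842 0.08 0 0 0.2 -1;0.745 0.842 0.08 0 0 0.2 -1;0.745 0.842 0.08 0 0 0.2 -1'
python3 - <<'E'
from h import *
save('wrist','w_kn.png')
for t in('knocker','knocker_bar','lid_handle','lid'):find(t,'wrist',k=2)
d=outline_of('knocker','wrist')[0];u=np.argwhere(d['mask'])[:,::-1].astype(np.float32);print(d['confidence'],cv2.minAreaRect(u))
plan([642,13,32])
E
```

```text
t: 11.7
ee_pos: [642.1, 11.6, 201.6]
orientation: [-2.011, -2.413, 0.002]
ft_force: [-0.6, -0.3, 0.5]
width: 87.9
grasp_force: 0.0
knocker wrist 0.79 [646.  16.  -1.] [324. 201.]
knocker_bar wrist 0.94 [637.  12.  23.] [314. 208.]
knocker_bar wrist 0.41 [731. 139.   0.] [437.  90.]
0.95 ((317.338134765625, 199.94798278808594), (102.9427261352539, 60.4427375793457), 81.25383758544922)
shift [ 0.007 -0.004  0.853] at [642.9  11.8 202.6] yaw 10.4 tilt 0.02 q6 -0.18 t 12.0
```

View pics/w_kn.png

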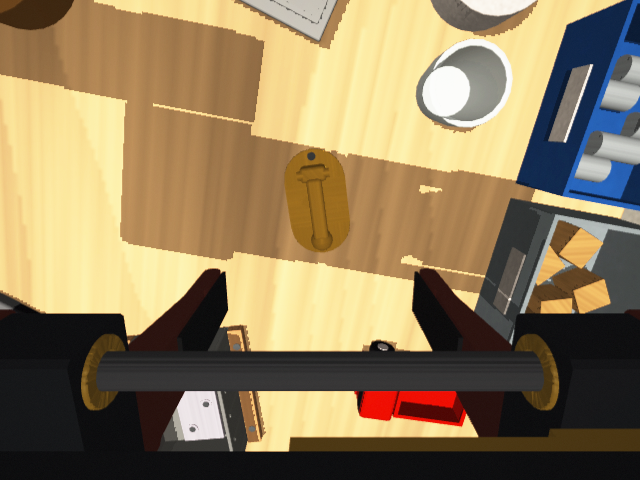

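The knocker is upright at (317,200), boss at (312,170) and ball at (321,242). The bar centre is at about (316,207) and the axis leans about 8° to the left.

Run:
```python
from h import *
print(ray((316,207),35),ray((317.3,200),3))
a=ray((311,156),6);b=ray((322,249),6);a2=ray((313,170),32);b2=ray((321.5,238),34)
for p,q in((a,b),(a2,b2)): d=p-q;print(np.degrees(np.arctan2(d[1],d[0])),np.linalg.norm(d),(p+q)/2)
```

```text
[639.0970613   16.04466153  35.        ] [639.99996764  16.78752153   3.        ]
106.88140069288742 94.98520779725904 [640.05046544  13.16484683   6.        ]
107.33164361463217 64.14018731485932 [639.99958764  17.95295341  33.        ]
```

Run:
```python
from h import *
route([([640.5,14.5,80],6.9),([640.5,14.5,28],0)])
```

```text
[ 0.015 -0.01   0.613] turn z -0.230 rows>=3
[ 0.   -0.    0.26] turn z 0.000 rows>=2
```

```bash
python3 -m jog '0.015 -0.01 0.61 0 0 -0.23 -0.5;0.015 -0.01 0.61 0 0 -0.23 -0.5;0.015 -0.01 0.61 0 0 -0.23 -0.5;0.015 -0.01 0.7 0 0 -0.23 -0.5;0.015 -0.01 0.8 0 0 -0.23 -0.5;0.015 -0.01 0.873 0 0 -0.23 -0.5;0.015 -0.01 0.873 0 0 -0.23 0.4;0.015 -0.01 0.873 0 0 -0.23 1'; python3 -m jog '0 0 0 0 0 0 1;0 0 0 0 0 0 1;0 0 0 0 0 0 1;0 0 0 0 0 0 1;0 0 0 0 0 0 1;0 0 0 0 0 0 1;0 0 0 0 0 0 1;0 0 0 0 0 0 1'
python3 - <<'E'
from h import *
plan([640.5,14.5,28],17.3);print(get_obs()['ft_force'])
E
```

```text
t: 12.8
ee_pos: [640.7, 15.1, 28.0]
orientation: [1.861, 2.531, 0.0]
ft_force: [-0.9, -0.4, 1.2]
width: 53.5
grasp_force: 0.0
t: 13.6
ee_pos: [640.5, 15.2, 27.6]
orientation: [-1.861, -2.531, 0.0]
ft_force: [-0.2, 1.2, -0.5]
width: 0.7
grasp_force: 0.0
shift [-0.003 -0.001 -0.002] turn tool z 0.001 (alt -5.999) at [640.5  15.2  27.6] yaw 17.3 tilt 0.01 q6 -0.30 t 13.6
[-0.23560019  1.15397584 -0.5489926 ]
```

Run:
```python
from h import *
save('wrist','w_miss.png');o=get_obs();print(o['width'],o['grasp_force'],o['ee_pos'])
for t in('knocker','knocker_bar'):find(t,'wrist',k=2)
get_image('side')
for t in('knocker','knocker_bar'):find(t,'side',k=2)
```

```text
0.5856954213973034 0.0 [640.49477931  15.19827088  27.63567391]
knocker wrist 0.87 [643.  15.  -4.] [323. 263.]
knocker side 0.77 [643.  12.   2.] [286. 233.]
knocker side 0.57 [ 515. -159.   70.] [370. 205.]
knocker_bar side 0.93 [637.  18.  31.] [285. 227.]
knocker_bar side 0.6 [739. 136.  -1.] [223. 240.]
```

View pics/w_miss.png

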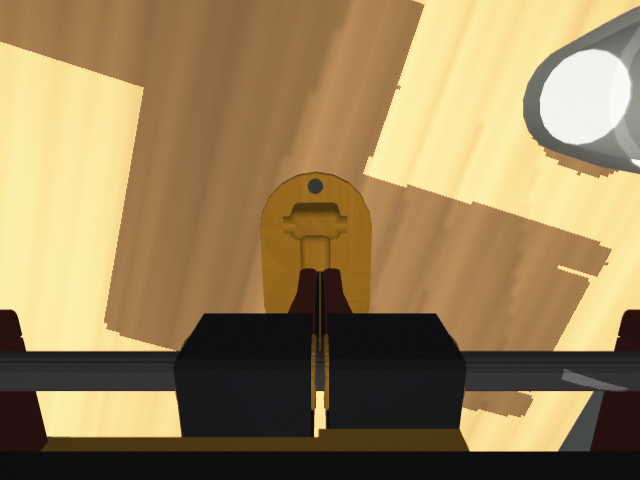

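The wrist view shows the fingers shut at (320,290), with the bar still visible ahead of them at (316,255), so the grasp missed. I'll check the tip length.

Run:
```python
from h import *
import workcell
print(workcell.tip_extent, tip_extent() if callable(tip_extent) else '')
o=get_obs();print({k:np.round(v,3) for k,v in o.items()})
# bar / plate edges -> depth
c,T=campose('wrist')
for n,uv,z in(('hole',(315,186),6),('boss top edge',(315,204),32),('plate end',(316,172),6)):print(n,ray(uv,z).round(1))
```

```text
17.0 
{'t': np.float64(13.9), 'qpos': array([ 0.005,  0.687,  1.681, -0.   ,  0.774, -0.297]), 'qvel': array([ 0.   , -0.002, -0.002, -0.   , -0.   , -0.001]), 'joint_torque': array([ 1.0000e-03, -6.1481e+01, -1.9710e+01,  4.6000e-02,  3.7000e-02,
        0.0000e+00]), 'ee_pos': array([640.523,  15.215,  27.635]), 'orientation': array([-1.861, -2.531,  0.   ]), 'ft_force': array([ 1.063, -0.567,  0.363]), 'moment': array([ 0.02 , -0.076,  0.012]), 'grasp_force': np.float64(0.0), 'width': np.float64(0.302)}
hole [625.   58.5   6. ]
boss top edge [626.5  54.4  32. ]
plate end [623.3  65.5   6. ]
```

The end of the fingers appears at v≈268–270, with the open inner corners 189 px apart for 88 mm. That gives a depth of about 174 mm, or about 10 mm *behind* the TCP, not 17 mm ahead of it. This also explains the drooping bracket: the fingertips are probably above the bar. I'll open, then feel downward in small steps.

```bash
python3 -m jog '0 0 0 0 0 0 0;0 0 0 0 0 0 0;0 0 0 0 0 0 0;0 0 0 0 0 0 0;0 0 0 0 0 0 0;0 0 0 0 0 0 0;0 0 0.01 0 0 0 0;0 0 0.02 0 0 0 0'; python3 -m jog '0 0 0.01 0 0 0 0;0 0 0.02 0 0 0 0;0 0 0.03 0 0 0 0'; python3 -m jog '0 0 0.01 0 0 0 0;0 0 0.02 0 0 0 0;0 0 0.02 0 0 0 0'
```

```text
t: 14.7
ee_pos: [640.5, 15.2, 23.6]
orientation: [1.861, 2.531, 0.0]
ft_force: [0.8, 0.1, -0.1]
width: 44.0
grasp_force: 0.0
t: 15.0
ee_pos: [640.5, 15.2, 17.4]
orientation: [-1.861, -2.531, 0.0]
ft_force: [-0.2, 0.7, -0.1]
width: 43.7
grasp_force: 0.0
t: 15.3
ee_pos: [640.3, 15.2, 13.3]
orientation: [-1.861, -2.53, 0.001]
ft_force: [-0.6, 0.1, -0.6]
width: 44.1
grasp_force: 0.0
```

No contact with the TCP at 13 mm, so the tips are indeed shorter than stated. I'll go lower and feel for the plate.

```bash
python3 -m jog '0 0 0.015 0 0 0 0;0 0 0.03 0 0 0 0;0 0 0.03 0 0 0 0'; python3 -m jog '0 0 0.012 0 0 0 0;0 0 0.025 0 0 0 0;0 0 0.025 0 0 0 0'; python3 -m jog '0 0 0.008 0 0 0 0;0 0 0.015 0 0 0 0;0 0 0.015 0 0 0 0'
```

```text
t: 15.6
ee_pos: [640.1, 15.2, 7.1]
orientation: [-1.861, -2.53, 0.001]
ft_force: [-0.4, 0.2, 0.3]
width: 43.6
grasp_force: 0.0
t: 15.9
ee_pos: [640.2, 15.2, 2.3]
orientation: [-1.861, -2.53, 0.001]
ft_force: [0.2, 0.2, 0.2]
width: 43.9
grasp_force: 0.0
t: 16.2
ee_pos: [640.4, 15.2, -0.5]
orientation: [-1.861, -2.531, 0.0]
ft_force: [-1.1, 0.4, -0.2]
width: 43.9
grasp_force: 0.0
```

```bash
python3 -m jog '0 0 0 0 0 0 1;0 0 0 0 0 0 1;0 0 0 0 0 0 1;0 0 0 0 0 0 1;0 0 0 0 0 0 1;0 0 0 0 0 0 1;0 0 0 0 0 0 1'
python3 - <<'E'
from h import *
o=get_obs();print(o['width'],o['grasp_force'],o['ft_force'],o['ee_pos'])
E
```

```text
t: 16.9
ee_pos: [639.6, 15.1, -0.4]
orientation: [-1.861, -2.53, 0.002]
ft_force: [-5.1, -1.9, 5.1]
width: 13.8
grasp_force: 30.0
13.819932170589208 30.00054359436035 [-5.07000507 -1.87234601  5.0793073 ] [ 6.39640102e+02  1.50668114e+01 -3.76016021e-01]
```

The bar is gripped at 13.8 mm. Everything fits if the gripper really sits about 28 mm behind the reported TCP. I'll lift and carry the knocker to the case.

```bash
python3 -m jog '0 0 -0.1 0 0 0 1;0 0 -0.3 0 0 0 1;0 0 -0.5 0 0 0 1;0 0 -0.65 0 0 0 1;0 0 -0.65 0 0 0 1;0 0 -0.65 0 0 0 1'
python3 - <<'E'
from h import *
o=get_obs();print(o['width'],o['grasp_force'],o['ft_force'],yaw(o)[0])
get_image('wrist');find('knocker','wrist',k=1);find('knocker_bar','wrist',k=1)
route([([590,-110,140],-.8),([540.3,-236.7,130],0)])
E
```

```text
t: 17.5
ee_pos: [640.4, 15.3, 129.0]
orientation: [1.861, 2.531, 0.001]
ft_force: [-0.7, -0.5, -5.9]
width: 13.5
grasp_force: 30.0
13.479336105396184 29.998529255390167 [-0.67395042 -0.49963704 -5.92924133] 17.330289798546318
knocker_bar wrist 0.84 [635.  13. 149.] [308. 307.]
[-0.525 -0.42  -0.064] turn z 0.027 rows>=3
[-0.537 -0.418  0.051] turn z 0.000 rows>=3
```

```bash
python3 -m jog '-0.2 -0.16 -0.064 0 0 0 1;-0.4 -0.32 -0.064 0 0 0 1;-0.525 -0.42 -0.064 0 0 0.027 1;-0.525 -0.42 -0.064 0 0 0.027 1'; python3 -m jog '-0.2 -0.16 0.05 0 0 0 1;-0.4 -0.3 0.05 0 0 0 1;-0.537 -0.418 0.05 0 0 0 1;-0.537 -0.418 0.05 0 0 0 1;-0.537 -0.418 0.05 0 0 0 1'
python3 - <<'E'
from h import *
save('wrist','w_k2.png')
for t in('hook_a_ledge','knocker','bracket_leg'):find(t,'wrist',k=1)
plan([540.3,-236.7,10],16.5);o=get_obs();print(o['width'],o['ft_force'])
E
```

```text
t: 18.05
ee_pos: [588.8, -113.5, 140.5]
orientation: [-1.883, -2.511, 0.004]
ft_force: [0.7, 0.1, -4.8]
width: 13.7
grasp_force: 30.0
t: 18.55
ee_pos: [541.4, -236.8, 131.1]
orientation: [-1.88, -2.514, -0.0]
ft_force: [0.0, 0.1, -5.5]
width: 13.5
grasp_force: 30.0
hook_a_ledge wrist 0.86 [ 515. -154.   67.] [315. 108.]
knocker wrist 0.96 [ 546. -232.  125.] [327. 276.]
bracket_leg wrist 0.88 [ 531. -175.   37.] [328. 149.]
shift [-0.003 -0.012  0.61 ] turn tool z 0.004 (alt -5.996) at [ 542.4 -235.4  132. ] yaw 16.6 tilt 0.04 q6 -0.72 t 18.75
13.796839041674218 [-0.04004222 -0.2115007  -5.85545475]
```

View pics/w_k2.png

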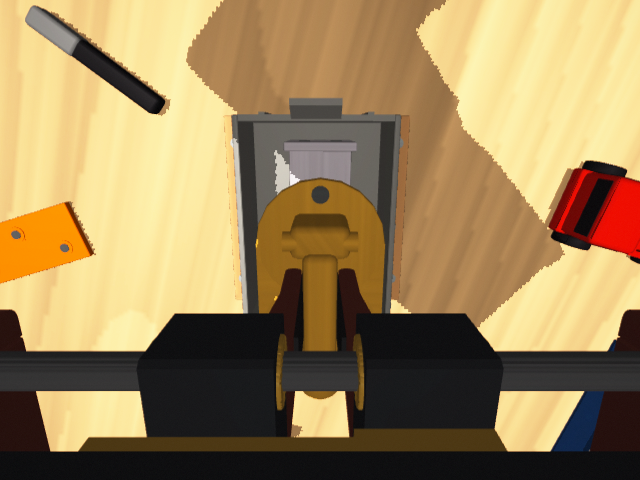

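The view shows the knocker at (320,240) level in the jaws above the case (rim u=233–401), with the bracket leg at (320,147). I'll check the end clearances.

Run:
```python
from h import *
yh=np.array([np.cos(np.radians(106.5)),np.sin(np.radians(106.5))]);xh=np.array([yh[1],-yh[0]])
z=get_obs()['ee_pos'][2]
for n,uv,zz in[('knocker end',(320.5,179),z+3),('leg top outer',(320.5,142),54),('leg top inner',(320.5,151),54),('rimL',(234,118),60),('rimR',(400,118),60),('tcp',None,0)]:
    p=(ray(uv,zz)[:2] if uv else get_obs()['ee_pos'][:2])-[538,-229];print(n,'case x %.1f y %.1f'%(p@xh,p@yh))
plan([540.3,-236.7,10],16.5)
```

```text
knocker end case x 3.1 y 45.3
leg top outer case x 3.2 y 58.8
leg top inner case x 3.2 y 53.1
rimL case x -50.6 y 73.4
rimR case x 52.6 y 73.6
tcp case x 2.4 y -7.4
shift [-0.003 -0.012  0.61 ] turn tool z 0.004 (alt -5.996) at [ 542.4 -235.4  132. ] yaw 16.6 tilt 0.04 q6 -0.72 t 18.75
```

```bash
python3 -m jog '0 -0.006 0.2 0 0 0 1;0 -0.006 0.38 0 0 0 1;0 -0.006 0.48 0 0 0 1;0 -0.006 0.55 0 0 0 1;0 -0.006 0.59 0 0 0 1;0 -0.006 0.605 0 0 0 1;0 -0.006 0.605 0 0 0 1'
```

```text
t: 19.45
ee_pos: [541.4, -237.1, 11.9]
orientation: [1.878, 2.517, 0.0]
ft_force: [0.5, 0.4, -4.2]
width: 13.8
grasp_force: 30.0
```

```bash
python3 -m jog '0 0 0.012 0 0 0 1;0 0 0.012 0 0 0 1;0 0 0.012 0 0 0 0.2;0 0 0.012 0 0 0 0.2;0 0 0.012 0 0 0 0.2;0 0 0.012 0 0 0 0.2'; python3 -m jog '0 0 -0.1 0 0 0 0.2;0 0 -0.3 0 0 0 0.2;0 0 -0.5 0 0 0 0.2;0 0 -0.7 0 0 0 0.2;0 0 -0.9 0 0 0 -0.5;0 0 -0.9 0 0 0 -0.5'
python3 - <<'E'
from h import *
save('wrist','w_k3.png')
for t in('hook_a_ledge','hook_b_ledge','knocker','bracket','bracket_leg'):find(t,'wrist',k=1)
y=yaw()[0];print(y);print(campose('wrist')[1].tolist())
route([([570,-80,215],-29),([590,80,215],-29),([586,238,190],0)])
plan([586,240,190],-15)
E
```

```text
t: 20.05
ee_pos: [541.0, -237.3, 9.4]
orientation: [1.879, 2.517, 0.0]
ft_force: [0.3, -0.7, 0.0]
width: 35.0
grasp_force: 0.0
t: 20.65
ee_pos: [544.1, -238.6, 195.1]
orientation: [1.873, 2.51, 0.003]
ft_force: [0.5, 0.5, 0.1]
width: 47.6
grasp_force: 0.0
hook_a_ledge wrist 0.8 [ 513. -154.   62.] [313. 108.]
hook_b_ledge wrist 0.81 [ 552. -296.   59.] [312. 287.]
knocker wrist 0.69 [ 541. -233.    2.] [322. 204.]
bracket wrist 0.77 [ 295. -329.   -6.] [ 61. 225.]
bracket_leg wrist 0.75 [ 767. -155.  -11.] [562. 192.]
16.524210147042492
[[0.958742333546893, 0.27454242454549554, 0.07375361001155911, 519.5499182264908], [0.2842676451864688, -0.923834890619395, -0.2563610749985049, -165.36938286258044], [-0.002245832851364857, 0.2667499803166441, -0.9637631473738102, 358.223333067985], [0.0, 0.0, 0.0, 1.0]]
[ 0.708  0.367 -0.138] turn z 0.967 rows>=4
[ 0.803 -0.075  0.001] turn z 0.967 rows>=4
[ 0.579 -0.538  0.126] turn z 0.000 rows>=4
shift [ 2.219  0.899 -0.011] turn tool z 1.051 (alt -4.949) at [ 539.9 -236.7  187.4] yaw 16.5 tilt 0.18 q6 -0.72 t 20.95
```

View pics/w_k3.png

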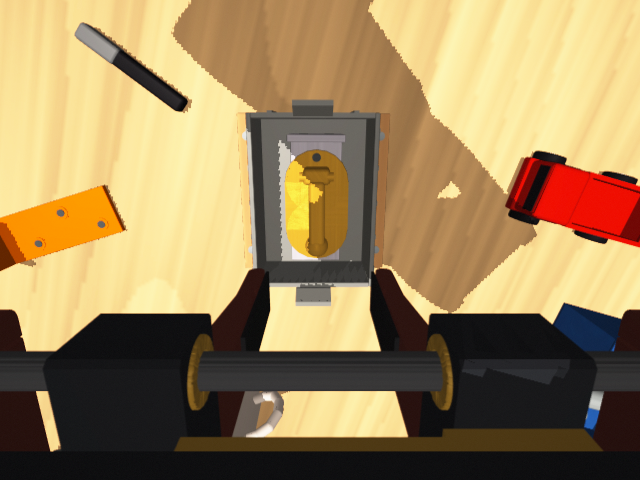

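The knocker lies flat on the bracket in the case, ball end at (318,245), with the rim corners near (247,113), (382,114), (370,286) and (256,286). I've now viewed 11 pictures, one more than allowed, so I go on by numbers only. I'll fit the rim with the outline network in this settled pose. The lid will be measured the same way, so camera bias cancels.

```bash
cat >> h.py <<'E'
from scipy.optimize import least_squares
def fitrect(t,z,Lx,Ly,c0,h0,hook=17,idx=0):
    """fit centre+heading of an Lx x Ly rectangle at height z to the mask's outline (wrist camera), robustly"""
    o=get_obs();get_image('wrist');c,T=campose('wrist',o)
    ds=outline_of(t,'wrist');m=ds[idx]['mask'].astype(np.uint8)
    k=max(cv2.findContours(m,cv2.RETR_EXTERNAL,cv2.CHAIN_APPROX_NONE)[0],key=len)[:,0]
    k=k[(k[:,1]<300)&(k[:,1]>2)&(k[:,0]>2)&(k[:,0]<637)]
    P=np.array([ray(u,z,T)[:2] for u in k])
    def res(q):
        a=np.radians(q[2]);y=np.array([np.cos(a),np.sin(a)]);x=np.array([y[1],-y[0]]);d=P-q[:2];X,Y=d@x,d@y
        dx=np.abs(X)-Lx/2;dy=np.abs(Y)-Ly/2
        return np.where((dx>-8)&(np.abs(Y)<Ly/2),dx,np.where(np.abs(X)<hook,0,dy)) if hook else np.maximum(dx,dy)
    r=least_squares(res,[*c0,h0],loss='soft_l1',f_scale=1.0,x_scale=[1,1,1],diff_step=1e-4)
    yw,M=yaw(o);d=M[:2,:2].T@(r.x[:2]-np.array(o['ee_pos'])[:2])
    e=res(r.x);print(t,round(ds[idx]['confidence'],2),'centre',r.x[:2].round(1),'heading %.1f'%r.x[2],'in tool',d.round(1),'yaw %.1f'%yw,'median|e| %.2f n %d'%(np.median(abs(e)),len(k)),'tcp',np.round(o['ee_pos'],1))
    return r.x
E
python3 - <<'E'
from h import *
fitrect('case',60,106,148,(538,-229),106.5);fitrect('case',60,106,148,(535,-233),105)
for uv in((247,113),(382,114),(370,286),(256,286)):print(ray(uv,60)[:2].round(1))
E
```

```text
Traceback (most recent call last):
  File "h.py", line 41, in fitrect
    ds=outline_of(t,'wrist');m=ds[idx]['mask'].astype(np.uint8)
                               ~~^^^^^
IndexError: list index out of range
```

```bash
cat >> h.py <<'E'
def fitgrey(z,Lx,Ly,c0,h0,seed,hook=17,fing=(262,262,378),smax=70):
    """same fit on the outline of the grey (unsaturated) region round world point seed"""
    o=get_obs();im=get_image('wrist');c,T=campose('wrist',o)
    hsv=cv2.cvtColor(im,cv2.COLOR_RGB2HSV);m=(hsv[...,1]<smax).astype(np.uint8)
    def proj(p): q=np.linalg.inv(T)@np.array([*p,1]);return px(c,q)
    a=np.radians(h0);y=np.array([np.cos(a),np.sin(a)]);x=np.array([y[1],-y[0]])
    k=[];
    # scan from outside inwards along normals of the expected rectangle
    for s,L,u,v in((1,Lx,x,y),(-1,Lx,x,y),(1,Ly,y,x),(-1,Ly,y,x)):
        W=Ly if u is x else Lx
        for w_ in np.linspace(-.42,.42,40)*W:
            if u is y and hook and abs(w_)<hook+4: continue
            for e in np.arange(12,-12,-.5):
                p=np.array(c0)+u*s*(L/2+e)+v*w_;q=proj([*p,z]).astype(int)
                if not(0<=q[0]<640 and 0<=q[1]<480) or q[1]>300 or (q[1]>fing[0] and not fing[1]+14<q[0]<fing[2]-14): break
                if m[q[1],q[0]] and e<12:
                    if e<11: k.append((s,L,u is x,p))
                    break
    P=np.array([q[3] for q in k]);S=np.array([q[0] for q in k]);H=np.array([q[1] for q in k])/2;I=np.array([q[2] for q in k])
    def res(q):
        a=np.radians(q[2]);y=np.array([np.cos(a),np.sin(a)]);x=np.array([y[1],-y[0]]);d=P-q[:2]
        return S*np.where(I,d@x,d@y)-H
    r=least_squares(res,[*c0,h0],loss='soft_l1');e=res(r.x)
    yw,M=yaw(o);d=M[:2,:2].T@(r.x[:2]-np.array(o['ee_pos'])[:2])
    print('centre',r.x[:2].round(1),'heading %.1f'%r.x[2],'in tool',d.round(1),'yaw %.1f'%yw,'tcp',np.round(o['ee_pos'],1))
    for s in(1,-1):
        for i in(True,False):
            g=(S==s)&(I==i);print(' side','x' if i else 'y',s,g.sum(),np.median(e[g]).round(2) if g.any() else '',e[g].std().round(2) if g.any() else '')
E
python3 - <<'E'
from h import *
for c0 in((538,-229),(540,-226)):fitgrey(60,106,148,c0,106.5,None)
E
```

```text
centre [ 536.8 -228.6] heading 106.5 in tool [ 8.8 -0.9] yaw 16.5 tcp [ 540.2 -236.8  187.6]
 side x 1 33 -0.51 1.2
 side y 1 22 -0.19 0.51
 side x -1 33 -0.52 1.06
 side y -1 0  
centre [ 536.6 -228.4] heading 106.1 in tool [ 9.2 -1.1] yaw 16.5 tcp [ 540.3 -236.9  187.9]
 side x 1 34 -0.62 1.07
 side y 1 22 0.1 0.57
 side x -1 34 -0.7 1.13
 side y -1 0
```

Run:
```python
from h import *
route([([570,-80,200],-16),([585,80,200],-15.5),([582.7,231.3,155],0)])
```

```text
[ 0.71   0.365 -0.059] turn z 0.533 rows>=4
[0.799 0.082 0.   ] turn z 0.517 rows>=4
[ 0.728 -0.206  0.226] turn z 0.000 rows>=4
```

```bash
python3 -m jog '0.71 0.365 -0.06 0 0 0.533 -0.5;0.71 0.365 -0.06 0 0 0.533 -0.5;0.71 0.365 -0.06 0 0 0.533 -0.5;0.71 0.365 -0.06 0 0 0.533 -0.5;0.71 0.365 -0.06 0 0 0.533 -0.5'; python3 -m jog '0.799 0.082 0 0 0 0.517 -0.5;0.799 0.082 0 0 0 0.517 -0.5;0.799 0.082 0 0 0 0.517 -0.5;0.799 0.082 0 0 0 0.517 -0.5;0.799 0.082 0 0 0 0.517 -0.5'; python3 -m jog '0.728 -0.206 0.226 0 0 0 -0.5;0.728 -0.206 0.226 0 0 0 -0.5;0.728 -0.206 0.226 0 0 0 -0.5;0.728 -0.206 0.226 0 0 0 -0.5;0.728 -0.206 0.226 0 0 0 -0.5;0.728 -0.206 0.226 0 0 0 -0.5;0.728 -0.206 0.226 0 0 0 -0.5'
python3 - <<'E'
from h import *
get_image('wrist')
for t in('lid','lid_handle','lid_end_a','lid_end_b'):find(t,'wrist',k=2)
for c0 in((585,240),(587,242)):fitgrey(27,106,152,c0,75,None,hook=0)
ds=outline_of('lid','wrist')
for d in ds[:2]:
    u=np.argwhere(d['mask'])[:,::-1].astype(np.float32);print(round(d['confidence'],2),cv2.minAreaRect(u))
plan([585,240,100],-15)
E
```

```text
t: 21.65
ee_pos: [570.8, -78.6, 200.9]
orientation: [-2.207, -2.236, 0.0]
ft_force: [-0.0, -0.6, -0.1]
width: 66.0
grasp_force: 0.0
t: 22.15
ee_pos: [585.5, 79.9, 200.7]
orientation: [2.49, 1.916, -0.001]
ft_force: [0.6, -1.0, 0.2]
width: 65.9
grasp_force: 0.0
t: 22.85
ee_pos: [583.9, 228.7, 156.4]
orientation: [2.494, 1.91, 0.0]
ft_force: [0.1, 0.2, 0.9]
width: 65.7
grasp_force: 0.0
lid wrist 0.64 [586. 239.  -3.] [319. 202.]
lid_handle wrist 0.93 [586. 241.  46.] [319. 213.]
lid_end_a wrist 0.9 [601. 319.  19.] [312. 107.]
lid_end_a wrist 0.64 [558. 167.  22.] [310. 294.]
lid_end_b wrist 0.9 [601. 320.  19.] [312. 107.]
lid_end_b wrist 0.64 [558. 168.  22.] [310. 294.]
centre [583.9 241.2] heading 74.8 in tool [10.8 -2.5] yaw -15.0 tcp [583.5 230.2 156.3]
 side x 1 34 -0.83 0.26
 side y 1 40 0.02 0.16
 side x -1 34 -0.85 0.3
 side y -1 0  
centre [583.9 241.2] heading 74.6 in tool [10.5 -2.4] yaw -15.0 tcp [583.4 230.5 156.2]
 side x 1 35 -0.89 0.27
 side y 1 40 -0.14 0.44
 side x -1 34 -0.89 0.3
 side y -1 0  
0.56 ((316.5, 203.0), (182.0, 137.0), 90.0)
shift [ 0.047 -0.004  0.28 ] turn tool z 0.000 (alt -6.000) at [583.3 230.8 156. ] yaw -15.0 tilt 0.01 q6 0.62 t 23.25
```

```bash
python3 -m jog '0.053 -0.007 0.3 0 0 0.01 -0.2;0.053 -0.007 0.5 0 0 0.01 -0.2;0.053 -0.007 0.6 0 0 0.01 -0.2;0.053 -0.007 0.65 0 0 0.01 -0.2;0.053 -0.007 0.65 0 0 0.01 -0.2'; python3 -m jog '0 0 0.01 0 0 0 -0.2;0 0 0.02 0 0 0 -0.2;0 0 0.02 0 0 0 -0.2'; python3 -m jog '0 0 0.01 0 0 0 -0.2;0 0 0.02 0 0 0 -0.2;0 0 0.02 0 0 0 -0.2'
```

```text
t: 23.75
ee_pos: [583.9, 241.4, 24.8]
orientation: [-2.496, -1.906, 0.003]
ft_force: [-0.3, 0.2, 0.4]
width: 52.9
grasp_force: 0.0
t: 24.05
ee_pos: [585.4, 241.9, 23.1]
orientation: [2.497, 1.906, 0.003]
ft_force: [-0.4, 0.0, -0.5]
width: 52.6
grasp_force: 0.0
t: 24.35
ee_pos: [584.6, 241.6, 17.8]
orientation: [2.497, 1.906, 0.0]
ft_force: [1.0, 0.4, -0.3]
width: 52.7
grasp_force: 0.0
```

```bash
python3 -m jog '0 0 0.008 0 0 0 -0.2;0 0 0.015 0 0 0 -0.2;0 0 0.015 0 0 0 -0.2'
```

```text
t: 24.65
ee_pos: [584.7, 241.7, 17.6]
orientation: [2.497, 1.906, 0.0]
ft_force: [-7.1, -3.3, 24.7]
width: 52.6
grasp_force: 12.2
```

The fingertips touch the lid plate at TCP 17.6 mm, so the tips lie 9.5 mm behind the reported TCP. I'll back off a hair and grip.

```bash
python3 -m jog '0 0 -0.015 0 0 0 -0.2;0 0 -0.015 0 0 0 1;0 0 -0.015 0 0 0 1;0 0 -0.015 0 0 0 1;0 0 -0.015 0 0 0 1;0 0 -0.015 0 0 0 1;0 0 -0.015 0 0 0 1;0 0 -0.015 0 0 0 1'; python3 -m jog '0 0 -0.1 0 0 0 1;0 0 -0.25 0 0 0 1;0 0 -0.45 0 0 0 1;0 0 -0.6 0 0 0 1;0 0 -0.6 0 0 0 1;0 0 -0.6 0 0 0 1;0 0 -0.6 0 0 0 1'
python3 - <<'E'
from h import *
o=get_obs();print(o['width'],o['grasp_force'],o['ft_force'],o['ee_pos'],yaw(o)[0])
z=o['ee_pos'][2]+9.3
for i in range(2):fitgrey(z,106,152,o['ee_pos'][:2],yaw(o)[0]+90,None,hook=0,fing=(255,230,410))
E
```

```text
t: 25.45
ee_pos: [584.6, 241.6, 17.8]
orientation: [-2.497, -1.907, 0.0]
ft_force: [0.7, 0.4, 2.7]
width: 14.0
grasp_force: 30.5
t: 26.15
ee_pos: [583.1, 241.0, 135.8]
orientation: [-2.496, -1.906, 0.005]
ft_force: [-0.2, -0.7, -2.1]
width: 13.9
grasp_force: 30.6
13.855089891833298 30.627471581683494 [-0.19280843 -0.70179761 -2.05782141] [583.12609964 241.03078117 135.80570277] -15.274724816926737
centre [583.6 240.1] heading 75.0 in tool [-0.7  0.7] yaw -15.3 tcp [583.1 241.  135.8]
 side x 1 6 -2.06 0.17
 side y 1 40 0.0 0.14
 side x -1 14 -0.46 0.17
 side y -1 0  
centre [583.8 240.1] heading 75.0 in tool [-0.7  0.9] yaw -15.3 tcp [583.1 241.  135.6]
 side x 1 6 -2.21 0.03
 side y 1 40 0.0 0.15
 side x -1 14 -0.4 0.16
 side y -1 0
```

Run:
```python
from h import *
route([([568,85,135],16),([552,-72,135],15.6),([536.8,-227.9,115],0)])
```

```text
[-0.773  0.132  0.005] turn z -0.533 rows>=4
[-0.784 -0.09   0.001] turn z -0.520 rows>=4
[-0.727 -0.292  0.101] turn z 0.000 rows>=4
```

```bash
python3 -m jog '-0.15 0.03 0 0 0 -0.1 1;-0.35 0.06 0 0 0 -0.25 1;-0.57 0.1 0 0 0 -0.4 1;-0.773 0.132 0 0 0 -0.533 1;-0.773 0.132 0 0 0 -0.533 1'; python3 -m jog '-0.2 -0.02 0 0 0 -0.15 1;-0.4 -0.045 0 0 0 -0.3 1;-0.6 -0.07 0 0 0 -0.45 1;-0.784 -0.09 0 0 0 -0.52 1;-0.784 -0.09 0 0 0 -0.52 1'; python3 -m jog '-0.2 -0.08 0 0 0 0 1;-0.4 -0.16 0.02 0 0 0 1;-0.6 -0.24 0.05 0 0 0 1;-0.727 -0.292 0.1 0 0 0 1;-0.727 -0.292 0.1 0 0 0 1;-0.727 -0.292 0.1 0 0 0 1;-0.727 -0.292 0.1 0 0 0 1;-0.727 -0.292 0.1 0 0 0 1'
python3 - <<'E'
from h import *
o=get_obs();print(o['width'],o['grasp_force'],o['ft_force'])
z=o['ee_pos'][2]+9.3
fitgrey(z,106,152,o['ee_pos'][:2],yaw(o)[0]+90,None,hook=0,fing=(255,230,410))
find('hook_a_ledge','wrist',k=2)
plan([536.8,-227.9,80],16.3)
E
```

```text
t: 26.75
ee_pos: [567.6, 81.3, 136.4]
orientation: [-2.209, -2.232, 0.006]
ft_force: [-0.0, 0.5, -1.9]
width: 13.8
grasp_force: 31.1
t: 27.25
ee_pos: [552.6, -74.5, 136.9]
orientation: [-1.887, -2.51, 0.002]
ft_force: [-0.3, 0.2, -1.8]
width: 13.8
grasp_force: 31.1
t: 28.05
ee_pos: [538.5, -226.0, 118.0]
orientation: [-1.882, -2.515, -0.0]
ft_force: [0.4, 0.0, -3.2]
width: 14.2
grasp_force: 31.0
14.214747114732768 30.99779301410308 [ 0.37420342  0.02201395 -3.17451294]
centre [ 539.1 -226.3] heading 106.7 in tool [-0.4  0.6] yaw 16.4 tcp [ 538.5 -226.   118. ]
 side x 1 14 -1.29 0.23
 side y 1 40 -0.27 1.42
 side x -1 14 -1.19 0.19
 side y -1 0  
hook_a_ledge wrist 0.88 [ 518. -156.   65.] [319. 132.]
shift [-0.005 -0.01   0.191] turn tool z 0.003 (alt -5.997) at [ 538.5 -226.4  118.1] yaw 16.4 tilt 0.02 q6 -0.70 t 28.15
```

```bash
python3 -m jog '0 0 0.08 0 0 0 1;0 0 0.14 0 0 0 1;0 0 0.165 0 0 0 1;0 0 0.165 0 0 0 1;0 0 0.165 0 0 0 1'
python3 - <<'E'
from h import *
plan([536.4,-228.1,80],16.3)
E
```

```text
t: 28.65
ee_pos: [538.2, -227.4, 85.0]
orientation: [-1.884, -2.514, -0.0]
ft_force: [-0.2, 0.5, -1.4]
width: 13.8
grasp_force: 31.0
shift [-0.001 -0.01   0.025] turn tool z 0.001 (alt -5.999) at [ 538.2 -227.4   85. ] yaw 16.3 tilt 0.00 q6 -0.71 t 28.65
```

Next I correct sideways, then lower into the case in steps, watching the force.

```bash
python3 -m jog '-0.001 -0.01 0 0 0 0 1;-0.001 -0.01 0 0 0 0 1;-0.001 -0.01 0.02 0 0 0 1;-0.001 -0.01 0.04 0 0 0 1;-0.001 -0.01 0.05 0 0 0 1;-0.001 -0.01 0.05 0 0 0 1'
python3 - <<'E'
from h import *
plan([536.4,-228.1,80],16.3);o=get_obs();print(o['ft_force'],o['moment'])
E
```

```text
t: 29.25
ee_pos: [535.9, -228.1, 74.4]
orientation: [-1.883, -2.513, 0.0]
ft_force: [0.3, 0.3, -1.0]
width: 14.1
grasp_force: 31.0
shift [-0.001  0.002 -0.028] turn tool z 0.000 (alt -6.000) at [ 535.9 -228.1   74.4] yaw 16.3 tilt 0.05 q6 -0.71 t 29.25
[ 0.34245315  0.32005349 -1.0190679 ] [ 0.03196852 -0.14477427 -0.06351784]
```

The ribs have entered the case with no contact force. I continue down.

```bash
python3 -m jog '0 0 0.012 0 0 0 1;0 0 0.025 0 0 0 1;0 0 0.025 0 0 0 1'; python3 -m jog '0 0 0.01 0 0 0 1;0 0 0.02 0 0 0 1;0 0 0.02 0 0 0 1'
```

```text
t: 29.55
ee_pos: [536.5, -228.3, 69.9]
orientation: [1.883, 2.514, 0.0]
ft_force: [0.8, 1.0, -0.5]
width: 13.8
grasp_force: 31.1
t: 29.85
ee_pos: [537.1, -228.6, 66.7]
orientation: [1.882, 2.513, 0.001]
ft_force: [0.6, -0.8, 5.6]
width: 13.6
grasp_force: 31.5
```

Contact with the noses begins (5.6 N). I press on.

```bash
python3 -m jog '0 0 0.01 0 0 0 1;0 0 0.02 0 0 0 1;0 0 0.03 0 0 0 1;0 0 0.03 0 0 0 1'; python3 -m jog '0 0 0.01 0 0 0 1;0 0 0.02 0 0 0 1;0 0 0.02 0 0 0 1'
python3 - <<'E'
from h import *
plan([536.8,-228.3,56],16.3);o=get_obs();print(o['ft_force'],o['moment'])
E
```

```text
t: 30.25
ee_pos: [537.2, -228.1, 60.8]
orientation: [1.882, 2.513, 0.001]
ft_force: [0.7, 4.9, 6.5]
width: 14.0
grasp_force: 38.8
t: 30.55
ee_pos: [537.4, -228.8, 56.7]
orientation: [1.882, 2.512, 0.001]
ft_force: [2.0, -2.8, 3.0]
width: 13.9
grasp_force: 30.6
shift [ 0.003 -0.002  0.003] turn tool z 0.000 (alt -6.000) at [ 537.4 -228.8   56.7] yaw 16.3 tilt 0.16 q6 -0.71 t 30.55
[ 2.01388096 -2.83047465  3.04314979] [ 0.01836897 -0.29840556 -0.03285653]
```

```bash
python3 -m jog '0 0 0.01 0 0 0 1;0 0 0.015 0 0 0 1;0 0 0.015 0 0 0 1'
python3 - <<'E'
from h import *
o=get_obs();print(o['ft_force'],o['moment'],o['ee_pos'])
E
```

```text
t: 30.85
ee_pos: [537.5, -229.0, 55.8]
orientation: [1.882, 2.512, 0.001]
ft_force: [-5.6, 0.2, 27.2]
width: 13.7
grasp_force: 31.8
[-5.61060403  0.24119088 27.1538927 ] [0.27823705 0.84187456 0.05740215] [ 537.5001374  -228.99249835   55.75293274]
```

It bottoms firmly at 27 N at exactly the seated height (55.8 mm). I'll release and look.

```bash
python3 -m jog '0 0 -0.012 0 0 0 1;0 0 -0.012 0 0 0 0.2;0 0 -0.012 0 0 0 0;0 0 -0.012 0 0 0 0;0 0 -0.012 0 0 0 0;0 0 -0.012 0 0 0 0'; python3 -m jog '0 0 -0.05 0 0 0 0;0 0 -0.2 0 0 0 0;0 0 -0.4 0 0 0 0;0 0 -0.6 0 0 0 0;0 0 -0.6 0 0 0 0;0 0 -0.6 0 0 0 0'
python3 - <<'E'
from h import *
get_image('wrist')
for t in('lid','lid_handle','lid_end_a','hook_a_ledge','hook_b_ledge'):find(t,'wrist',k=2)
fitgrey(65,106,152,(537,-228.5),106.4,None,hook=17)
get_image('side')
for t in('lid','lid_handle','lid_end_a','hook_a_ledge','hook_b_ledge'):find(t,'side',k=2)
E
```

```text
t: 31.45
ee_pos: [538.0, -228.5, 55.8]
orientation: [1.882, 2.511, 0.002]
ft_force: [4.5, 1.5, 4.9]
width: 43.3
grasp_force: 2.6
t: 32.05
ee_pos: [536.1, -228.2, 176.0]
orientation: [1.883, 2.513, 0.0]
ft_force: [-0.4, 0.1, -1.1]
width: 44.0
grasp_force: 0.0
lid wrist 0.74 [ 537. -231.   35.] [320. 223.]
lid_handle wrist 0.85 [ 537. -230.   81.] [320. 238.]
lid_end_a wrist 0.94 [ 514. -151.   55.] [321. 122.]
lid_end_a wrist 0.85 [ 553. -302.   60.] [316. 315.]
hook_a_ledge wrist 0.94 [ 514. -155.   67.] [320. 127.]
hook_b_ledge wrist 0.97 [ 554. -304.   66.] [316. 321.]
centre [ 536.7 -228.3] heading 106.1 in tool [-0.8  1.1] yaw 16.3 tcp [ 535.4 -227.9  173.9]
 side x 1 28 -0.84 0.4
 side y 1 22 -0.0 0.09
 side x -1 28 -0.93 0.69
 side y -1 0  
lid_handle side 0.68 [ 538. -235.   89.] [383. 181.]
lid_handle side 0.59 [ 537. -233.    1.] [379. 207.]
lid_end_a side 0.8 [ 518. -154.   66.] [367. 207.]
lid_end_a side 0.74 [ 558. -299.   62.] [392. 174.]
hook_a_ledge side 0.62 [ 515. -157.   67.] [369. 206.]
hook_b_ledge side 0.37 [741. 138.  -1.] [222. 240.]
```

The position fits. To verify each end is home, I touch the handle near both ends with closed fingers (expected contact at TCP ≈ 83.6 mm).

```bash
python3 -m jog '0.17 0.005 0 0 0 0 1;0.17 0.005 0.1 0 0 0 1;0.17 0.005 0.2 0 0 0 1;0.17 0.005 0.3 0 0 0 1;0.17 0.005 0.38 0 0 0 1;0.17 0.005 0.43 0 0 0 1;0.17 0.005 0.43 0 0 0 1;0.17 0.005 0.43 0 0 0 1'; python3 -m jog '0 0 0.01 0 0 0 1;0 0 0.02 0 0 0 1;0 0 0.02 0 0 0 1'; python3 -m jog '0 0 0.005 0 0 0 1;0 0 0.01 0 0 0 1;0 0 0.01 0 0 0 1'
```

```text
t: 33.5
ee_pos: [527.9, -195.4, 89.6]
orientation: [1.884, 2.514, 0.0]
ft_force: [0.9, 0.0, 1.4]
width: 0.7
grasp_force: 0.0
t: 33.8
ee_pos: [527.8, -195.4, 85.5]
orientation: [1.884, 2.514, 0.0]
ft_force: [0.6, -0.5, -0.0]
width: 0.6
grasp_force: 0.0
t: 34.1
ee_pos: [527.8, -195.4, 83.8]
orientation: [1.884, 2.514, 0.0]
ft_force: [-1.5, 1.5, 5.1]
width: 0.6
grasp_force: 2.5
```

Contact at 83.8 mm at the +y end, so that end is home. Now the other end.

```bash
python3 -m jog '0 0 -0.06 0 0 0 1;0 0 -0.06 0 0 0 1;-0.2 0 -0.06 0 0 0 1;-0.34 0 -0.06 0 0 0 1;-0.34 0 -0.03 0 0 0 1;-0.34 0 -0.03 0 0 0 1;-0.34 0 -0.03 0 0 0 1'; python3 -m jog '0 0 0.01 0 0 0 1;0 0 0.02 0 0 0 1;0 0 0.02 0 0 0 1'; python3 -m jog '0 0 0.005 0 0 0 1;0 0 0.01 0 0 0 1;0 0 0.01 0 0 0 1'
```

```text
t: 34.8
ee_pos: [545.9, -259.6, 88.9]
orientation: [-1.883, -2.513, 0.0]
ft_force: [0.4, -0.7, -0.1]
width: 0.5
grasp_force: 0.0
t: 35.1
ee_pos: [546.5, -259.9, 85.0]
orientation: [-1.883, -2.514, 0.0]
ft_force: [0.4, -0.1, -0.0]
width: 0.3
grasp_force: 0.0
t: 35.4
ee_pos: [546.8, -260.4, 83.8]
orientation: [-1.884, -2.514, -0.0]
ft_force: [-1.2, 2.0, 5.0]
width: 0.2
grasp_force: 2.4
```

Both ends are equally home (83.8 mm each). I retreat and hand in.

```bash
python3 -m jog '0 0 -0.1 0 0 0 1;0 0 -0.3 0 0 0 1;0 0 -0.55 0 0 0 1;0 0 -0.55 0 0 0 1;0 0 -0.55 0 0 0 1;0 0 -0.55 0 0 0 1'
python3 -c "
from workcell import *
print(close_job())"
```

```text
t: 36.0
ee_pos: [545.9, -260.1, 192.1]
orientation: [-1.883, -2.513, 0.001]
ft_force: [0.1, 0.6, 0.5]
width: 0.5
grasp_force: 0.0
the job is handed in; nothing more can be done
None
```

The order is packed and handed in at about 36 s: bracket flat in the case, knocker plate-down on its leg, and the lid pressed home (touching the handle near each end gave the same seated height); `close_job()` returned no verdict, the hooks' spring-back was not measured directly, and I viewed 11 pictures, one over the limit of 10.

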